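# Lay out the blending bench

### The arm

A 6-joint arm with a two-finger parallel gripper is mounted at the origin on the work surface. World frame = base frame: x ahead of the robot, y to its left, z up, the work surface at z = 0. Lengths are in m, angles in rad, forces in N, time in s.
With the tool pointing down it reaches from about 0.25 to 0.725 m from the base axis. Payload 4 kg.
Tool frame: the origin (TCP) lies on the centre line of the jaws, within the pads' length; the fingertips stand 14 mm ahead of it and the grasp point (between the pads) lies 5 mm behind it; z points along the fingers, x is the direction in which the jaws open and shut, and the axes are right-handed (so a half turn about z gives the same grasp; the last joint's range is limited). The gripper opens to 85 mm and grips with 20 to 120 N. Pads are 22 mm wide; open, the fingers measure 114 mm over their backs; the gripper's body (76 mm by 85 mm) begins 54 mm behind the grasp point. The pads swing forward as they close: fully open they stand 13 mm farther back than shut.
Start: joints at [-1.106, 0.241, 0.005, 1.335, 0, 1.571], TCP at [0.224, -0.447, 0.245] pointing down, gripper open.
Joint ranges: [-2.72, 2.72], [-1.05, 1.87], [-1.09, 1.28], [-1.99, 2.15], [-1.42, 1.44], [-3.14, 3.14]. Speed limits (rad/s): [2.79, 2.79, 3.14, 3.14, 3.14, 3.14].

### API

Orientations are given as a unit quaternion [x, y, z, w].
In Python, from workcell import bot gives the robot as it stands.
- The arm moves only by the tool play_rows, never from a script. Its argument "motion" is a list of rows, each an object with "fingers": the closure, from -1 (fully open) to 1 (shut), so that 0 is half open; "translation": the shift along the tool's x, y, z in cm, a list of three; "roll": the turn about the tool's z in degrees. A call has 1 to 20 rows; each row is the pose to reach, as a shift and turn from the pose commanded when the call began, along the tool's axes at that moment; what a row does not reach only later rows make up. A row lasts 1/12 s, in which the tool goes at most 41.7 mm and 7.16 degrees, less where a joint would pass 70% of its speed; a pose out of reach is approached as far as the arm can. A call with a gripper value outside its range is refused whole. The fingers move at their own pace and stop on an object; the grip force is fixed at half the most. Time passes only in rows, so rows that repeat a pose let the fingers close. It gives the time, the measured TCP pose, the force and the opening at its end, in the units of the state.
- bot.get_obs(): the state, without advancing time (a new reading comes with each control period).
- bot.camera(name): name is "side" or "top" or "wrist"; returns a dict with "pixels" (480x640x3 uint8, red, green, blue), "intrinsics" (3x3 intrinsics, pixels), "world_to_cam" (4x4, takes a point from world to camera coordinates). Camera axes: x right, y down, z forward; pixel columns grow to the right and rows downward; lengths in m; the calibration is good to about 2 mm. The wrist camera is an equidistant fisheye: a pixel r from the principal point sees the ray r / f radians off the axis. A picture is of the moment at which its call begins. There is no depth.
- bot.job_done(): hands the job in, once; it reports no verdict.
The state is a dict: "clock": time; "joint_pos": joint angles; "joint_vel": joint speeds; "tau": joint torques, N m; "eef_pos": TCP position; "tool_rot": TCP orientation; "ft_force": force on the tool from outside, world axes, zero at the start; "ft_torque": the same for the moment, N m; "grip_width": finger opening in m.
Only numpy, scipy, OpenCV 4.12 (cv2) and the standard library are available. Lean on these libraries where they do the work, as an engineer would, in place of code of your own. Each camera call takes 0.05 s, during which the arm holds its last target. There are 200 camera calls.

### The job

Lay out the bench for weighing a blend: stand the white jar in the middle of the scale's pan with its black lid on, the blue-capped bottle on the cork pad in front of the green mortar (the robot's side of it), the yellow-capped bottle on the cork pad behind the scale (the side away from the robot), and the red-capped bottle on the cork pad between mortar and scale. Bottles stand upright in the middle of their pads; the bottles and the jar are breakable, so set them down and do not drop them.

Things in the scene. Friction and masses are not known exactly. Their poses are not given: they have to be found in the camera images.
- blue_bottle: Loose amber-glass bottle, upright, with a blue screw cap and a white paper label: 38 mm diameter straight body up to 56 mm, sloping shoulder, cap 25 mm diameter from 67 mm to 90 mm (full height). About 90 g. Origin: centre of the underside, z up.
- yellow_bottle: Loose amber-glass bottle, upright, with a yellow screw cap and a white paper label: 38 mm diameter straight body up to 56 mm, sloping shoulder, cap 25 mm diameter from 67 mm to 90 mm (full height). About 90 g. Origin: centre of the underside, z up.
- red_bottle: Loose amber-glass bottle, upright, with a red screw cap and a white paper label: 38 mm diameter straight body up to 56 mm, sloping shoulder, cap 25 mm diameter from 67 mm to 90 mm (full height). About 90 g. Origin: centre of the underside, z up.
- jar: Loose white ceramic open jar with a thin blue band, upright: straight outside 52 mm diameter, 45 mm high, wall 4 mm (mouth 44 mm), floor 6 mm. About 120 g. Origin: centre of the underside, z up.
- lid: Loose black lid of the jar with a wooden knob: plug 37 mm diameter from 0 to 5 mm, flange 54 mm diameter from 5 to 10 mm, knob 22 mm diameter from 10 to 40 mm. It lies right way up on its plug. On the jar the plug hangs loosely in the mouth and the flange rests on the rim, so its origin is then 40 mm above the jar's. About 50 g. Origin: centre of the underside of the plug, z up.
- scale: Fixed black bench scale with a round steel pan: housing 130 x 120 mm (x by y, from -75 to +55 mm in x), 26 mm high; pan 90 mm diameter, centred over the origin, its top at 34 mm; it does not give. The display strip is on the front edge (-x, the robot's side). Origin: under the pan's centre, on the bench. It may stand left or right.
- mortar: Fixed green mortar, 100 mm diameter at the rim, 62 mm high, with a wooden pestle that leans away from the robot (+x) up to 90 mm. Origin: centre of the underside. It stands on the other side from the scale.
- pad_b: Fixed square cork pad, 70 x 70 x 5 mm, flat, one of three alike: one lies in front of the mortar (on the robot's side, about 105 mm from the mortar's centre), one behind the scale (beyond it, about 110 mm from the scale's origin), one between mortar and scale (150 mm or more from both); tell by its position which this one is. Origin: centre of its underside (top 5 mm above), z up, x away from the robot at zero yaw.
- pad_c: Fixed square cork pad, 70 x 70 x 5 mm, flat, one of three alike: one lies in front of the mortar (on the robot's side, about 105 mm from the mortar's centre), one behind the scale (beyond it, about 110 mm from the scale's origin), one between mortar and scale (150 mm or more from both); tell by its position which this one is. Origin: centre of its underside (top 5 mm above), z up, x away from the robot at zero yaw.
- pad_a: Fixed square cork pad, 70 x 70 x 5 mm, flat, one of three alike: one lies in front of the mortar (on the robot's side, about 105 mm from the mortar's centre), one behind the scale (beyond it, about 110 mm from the scale's origin), one between mortar and scale (150 mm or more from both); tell by its position which this one is. Origin: centre of its underside (top 5 mm above), z up, x away from the robot at zero yaw.
Mind the look-alikes: they are no part of the job. What is shaped like the lid but pink is not meant.

How it is judged:
By the outcome, as a careful person would: the job done as asked, in the order asked, and still so for the second after the job is handed in, with the robot touching nothing.
It also fails if it takes over 128 s, if anything falls off the work surface, if the arm or the gripper's body presses on something with over 40 N, if the wrist force passes 120 N, or if a joint passes its speed limit or range.

## Working session

There is one attempt and no reset: what is moved stays moved. The work goes in short steps, Python scripts to look and compute and a tool call to move; the robot and the scene stay as the last step left them, time stands still between calls to the robot, and variables do not carry over. Pictures are saved under pics/ and viewed, about 12 in all and at most 16, crops included, and the job is handed in when it is done.

Besides the shell and the picture viewer there is one more tool, called as name(argument=value, ...) on one line, values as JSON. play_rows: Moves the arm, as the interface text tells. Its arguments: {"type":"object","properties":{"motion":{"type":"array","items":{"type":"object","properties":{"fingers":{"type":"number"},"translation":{"type":"array","items":{"type":"number"}},"roll":{"type":"number"}}}}},"required":["motion"]}

```bash
mkdir -p pics; python3 - <<'E'
from workcell import bot
import cv2,numpy as np
o=bot.get_obs(); print({k:np.round(v,3).tolist() for k,v in o.items()})
for n in ["top","side"]:
    c=bot.camera(n); cv2.imwrite(f"pics/{n}0.png",c["pixels"][:,:,::-1]); print(n,np.round(c["intrinsics"],1).tolist(),np.round(c["world_to_cam"],4).tolist())
E
```

```text
{'clock': 0.0, 'joint_pos': [-1.106, 0.241, 0.004, 1.335, 0.0, 1.571], 'joint_vel': [0.001, -0.001, -0.0, -0.0, -0.001, -0.0], 'tau': [0.001, -37.231, 25.241, 0.017, 0.0, -0.0], 'eef_pos': [0.224, -0.446, 0.244], 'tool_rot': [0.851, -0.525, -0.001, -0.001], 'ft_force': [0.484, -0.723, 0.797], 'ft_torque': [0.036, -0.048, -0.005], 'grip_width': 0.086}
top [[463.5, 0.0, 318.5], [0.0, 463.5, 237.5], [0.0, 0.0, 1.0]] [[0.0267, -0.9995, 0.0157, -0.0491], [-0.9823, -0.0292, -0.185, 0.5665], [0.1854, -0.0105, -0.9826, 0.9316], [0.0, 0.0, 0.0, 1.0]]
side [[587.5, 0.0, 318.1], [0.0, 587.5, 243.9], [0.0, 0.0, 1.0]] [[-0.9283, -0.3718, 0.0064, 0.5317], [-0.2662, 0.6526, -0.7094, 0.1816], [0.2596, -0.6602, -0.7048, 1.265], [0.0, 0.0, 0.0, 1.0]]
```

View pics/top0.png

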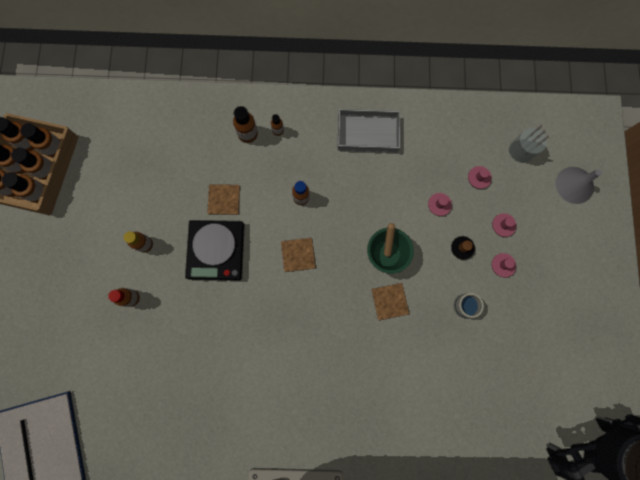

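View pics/side0.png

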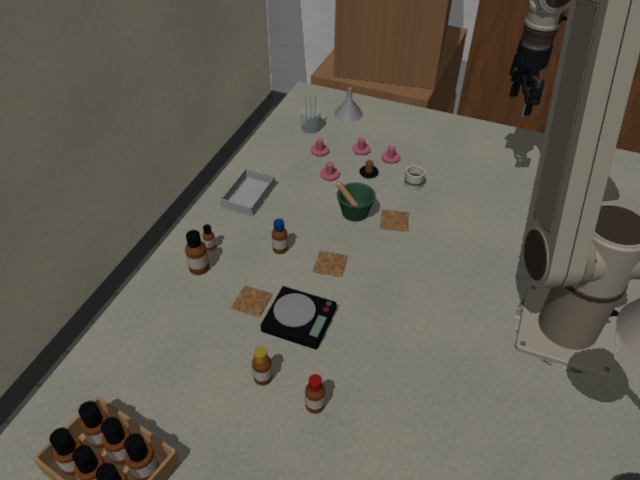

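The top view shows the scale on the left at (214,245) and the mortar at (390,250). The three pads are at (391,301), (223,199) and (298,255). The black lid is at (463,247), the jar at (470,305), and the caps are blue (300,187), yellow (132,238) and red (117,297). The side view agrees.

```bash
cat > h.py <<'E'
from workcell import bot
import cv2,numpy as np
from scipy.spatial.transform import Rotation as R
def cast(c,uv,z,fish=False):
    K=c["intrinsics"];T=c["world_to_cam"];p=((uv[0]-K[0,2])/K[0,0],(uv[1]-K[1,2])/K[1,1])
    if fish:
        t=np.hypot(*p); d=np.array([p[0]*np.sin(t)/t if t else 0,p[1]*np.sin(t)/t if t else 0,np.cos(t)])
    else: d=np.array([*p,1.])
    d=T[:3,:3].T@d; o=-T[:3,:3].T@T[:3,3]
    return o+d*(z-o[2])/d[2]
RNG={"blue":((100,120,50),(130,255,255)),"yellow":((20,120,90),(34,255,255)),"red":((0,190,90),(5,255,255)),
 "cork":((6,70,70),(20,190,255)),"green":((70,90,15),(95,255,255)),"black":((0,0,0),(180,255,35)),"steel":((0,0,95),(180,40,255)),"pink":((160,80,80),(179,255,255))}
def blob(img,col,box):
    x0,y0,x1,y1=box; hsv=cv2.cvtColor(img[y0:y1,x0:x1],cv2.COLOR_RGB2HSV)
    m=cv2.inRange(hsv,*[np.array(a) for a in RNG[col]])
    cs,_=cv2.findContours(m,cv2.RETR_EXTERNAL,cv2.CHAIN_APPROX_NONE)
    k=max(cs,key=cv2.contourArea); M=cv2.minAreaRect(k)
    mo=cv2.moments(k); a=max(mo["m00"],1e-6)
    return np.array([mo["m10"]/a+x0,mo["m01"]/a+y0]),a,M,k+[x0,y0]
def rel(target):
    "shift in tool cm from current pose to world target"
    o=bot.get_obs(); return np.round(R.from_quat(o["tool_rot"]).inv().apply(np.array(target)-o["eef_pos"])*100,2)
E
python3 - <<'E'
from h import *
c=bot.camera("top");im=c["pixels"]; cs=bot.camera("side");ims=cs["pixels"]
def rep(n,col,b,z,cam=c,img=im):
    u,a,M,k=blob(img,col,b); print(n,np.round(u,1),"area",a,"rect",np.round(M[1],1),np.round(M[2]),"->",np.round(cast(cam,u,z),4))
for n,b,z in [("blue",(280,170,320,200),.08),("yellow",(115,220,160,255),.08),("red",(100,280,145,310),.08)]: rep(n,n,b,z)
for n,b in [("padblue",(360,275,420,328)),("padyel",(200,175,245,217)),("padred",(275,230,320,275))]: rep(n,"cork",b,.005)
rep("mortar","green",(360,215,420,280),.05)
rep("lid","black",(445,230,485,265),.01)
rep("scale","black",(175,210,255,290),.026)
rep("pan","steel",(190,221,238,266),.034)
for n,b,z in [("blue",(265,215,295,235),.08),("yellow",(245,340,280,365),.08),("red",(300,370,330,392),.08)]: rep("side "+n,n,b,z,cs,ims)
for n,b in [("padblue",(375,200,420,240)),("padyel",(225,280,280,320)),("padred",(305,240,355,285))]: rep("side "+n,"cork",b,.005,cs,ims)
a=cv2.resize(im[160:350,360:530],None,fx=3.4,fy=3.1,interpolation=cv2.INTER_CUBIC)[:, :, ::-1]
cv2.imwrite("pics/crop1.png",a)
E
```

```text
blue [299.8 186.3] area 82.0 rect [10. 10.] 90.0 -> [0.6714 0.0094 0.08  ]
yellow [129.1 236.7] area 85.0 rect [10. 11.] 0.0 -> [0.5527 0.3559 0.08  ]
red [115.  295.6] area 60.0 rect [10.  8.] 90.0 -> [0.4321 0.3718 0.08  ]
padblue [389.8 301.2] area 972.5 rect [32.4 32.2] 79.0 -> [ 0.4402 -0.1928  0.005 ]
padyel [223.1 199. ] area 868.5 rect [30.8 30.7] 4.0 -> [0.6588 0.184  0.005 ]
padred [297.7 254.4] area 927.0 rect [31.4 31.8] 83.0 -> [0.5373 0.0113 0.005 ]
mortar [390.5 252.3] area 1182.5 rect [43. 44.] 90.0 -> [ 0.5408 -0.187   0.05  ]
lid [461.1 248.8] area 241.5 rect [22.6 21.2] 45.0 -> [ 0.5598 -0.3509  0.01  ]
scale [215.  250.3] area 3144.0 rect [55.9 59.5] 3.0 -> [0.538  0.1899 0.026 ]
pan [212.9 243.9] area 1186.0 rect [38.2 39.6] 45.0 -> [0.5505 0.1935 0.034 ]
side blue [278.3 225.1] area 94.0 rect [12.  9.] 90.0 -> [0.6678 0.0139 0.08  ]
side yellow [259.5 354.1] area 135.5 rect [11.8 16.1] 24.0 -> [0.5512 0.3549 0.08  ]
side red [314.4 381.3] area 110.5 rect [16. 11.] 90.0 -> [0.4321 0.3706 0.08  ]
side padblue [394.2 220. ] area 481.5 rect [27.5 19.2] 6.0 -> [ 0.4385 -0.1872  0.005 ]
side padyel [251.4 300.8] area 725.5 rect [34.2 26.6] 18.0 -> [0.6567 0.1892 0.005 ]
side padred [330.  263.4] area 600.5 rect [30.7 22.4] 10.0 -> [0.5356 0.0166 0.005 ]
```

View pics/crop1.png

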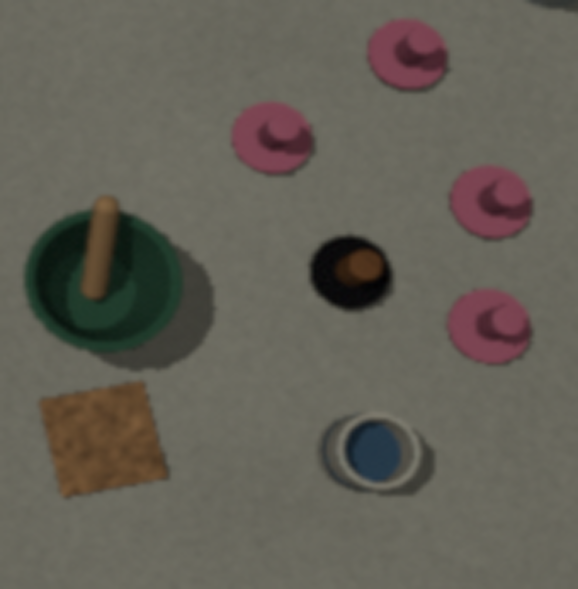

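```bash
python3 - <<'E'
from h import *
c=bot.camera("top")
j=cast(c,(471.5,305.5),.045);print("jar",j,"lid knob",cast(c,(467.6,245.2),.04),"flange",cast(c,(463.2,248.1),.01))
print(rel([j[0],j[1],.2]))
w=bot.camera("wrist");print(w["intrinsics"]);T=w["world_to_cam"];print("cam pos",-T[:3,:3].T@T[:3,3], bot.get_obs()["eef_pos"]);print(T[:3,:3])
E
```

```text
jar [ 0.43379284 -0.35775248  0.045     ] lid knob [ 0.56284706 -0.35547652  0.04      ] flange [ 0.56144947 -0.35561193  0.01      ]
[  1.46 -22.74   4.49]
[[371.64829954   0.         319.35906612]
 [  0.         371.64829954 238.25421816]
 [  0.           0.           1.        ]]
cam pos [ 0.28969053 -0.41315454  0.37375583] [ 0.22403158 -0.44679775  0.24501859]
[[ 0.4481937  -0.8939353  -0.00144579]
 [-0.85558469 -0.42943332  0.28907068]
 [-0.25903135 -0.12832266 -0.95730667]]
```

play_rows(motion=[{"fingers": -1, "translation": [0.4, -5.7, 1.1], "roll": 0}, {"fingers": -1, "translation": [0.7, -9, 2.2], "roll": 0}, {"fingers": -1, "translation": [1.0, -13, 3], "roll": 0}, {"fingers": -1, "translation": [1.3, -17, 4], "roll": 0}, {"fingers": -1, "translation": [1.4, -20, 4.5], "roll": 0}, {"fingers": -1, "translation": [1.5, -22.7, 4.5], "roll": 0}, {"fingers": -1, "translation": [1.5, -22.7, 4.5], "roll": 0}, {"fingers": -1, "translation": [1.5, -22.7, 4.5], "roll": 0}, {"fingers": -1, "translation": [1.5, -22.7, 4.5], "roll": 0}])

```text
clock: 1.05
eef_pos: [0.4334, -0.3586, 0.2001]
tool_rot: [0.851, -0.525, -0.0, 0.0]
ft_force: [-1.0, -0.1, -0.1]
grip_width: 0.0854
```

```bash
python3 - <<'E'
from h import *
w=bot.camera("wrist");cv2.imwrite("pics/w1.png",w["pixels"][:,:,::-1]);print(bot.get_obs()["eef_pos"])
E
```

```text
[ 0.43298272 -0.35897428  0.20034923]
```

View pics/w1.png

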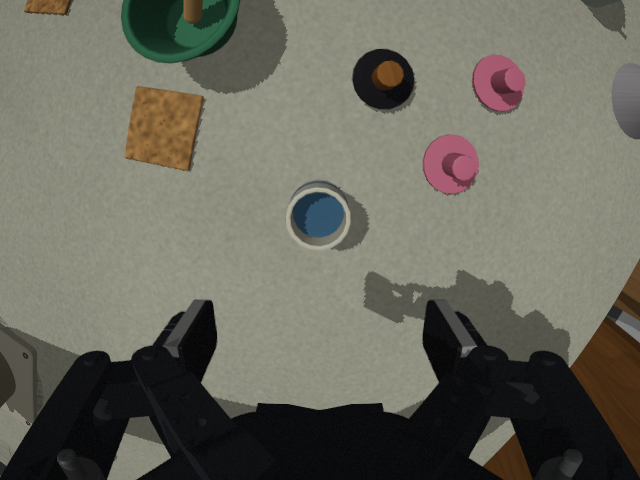

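The wrist view shows the jar rim centred near (318,218), the lid at (384,79) with its knob top at (389,75), and the front pad near (165,128).

```bash
python3 - <<'E'
from h import *
w=bot.camera("wrist");im=w["pixels"]
g=cv2.medianBlur(cv2.cvtColor(im[175:260,275:360],cv2.COLOR_RGB2GRAY),3)
m=((g>135)*255).astype(np.uint8);cs,_=cv2.findContours(m,cv2.RETR_EXTERNAL,cv2.CHAIN_APPROX_NONE);k=max(cs,key=cv2.contourArea)
print(np.percentile(g,[10,50,90]),cv2.contourArea(k),cv2.fitEllipse(k))
for uv in [(318.5,218.5)]: print("jar",cast(w,uv,.045,1))
print("width check",[cast(w,u,.045,1) for u in [(286.5,218.5),(350.5,218.5)]])
print("knob",cast(w,(389.5,75),.04,1));u,a,M,k=blob(im,"black",(350,45,420,112));print("flange",u,M,cast(w,u,.01,1),cast(w,(383.5,79),.01,1))
u,a,M,k=blob(im,"cork",(110,70,220,180));print("pad",u,M,cast(w,u,.005,1))
E
```

```text
[ 75. 136. 150.] 5782.0 ((40.62394332885742, 43.775028228759766), (90.68731689453125, 99.1910629272461), 82.1604232788086)
jar [ 0.43595409 -0.3557717   0.045     ]
width check [array([ 0.42468954, -0.33317158,  0.045     ]), array([ 0.44728387, -0.37832488,  0.045     ])]
knob [ 0.56202521 -0.35385039  0.04      ]
flange [382.44316591  78.01802131] ((32.5, 32.5), (59.0, 59.0), 0.0) [ 0.56318447 -0.35267735  0.01      ] [ 0.5628576  -0.35386342  0.01      ]
pad [162.47448614 126.51579916] ((52.45199966430664, 56.76400375366211), (68.24479675292969, 76.29464721679688), 10.30484676361084) [ 0.44206385 -0.19348954  0.005     ]
```

play_rows(motion=[{"fingers": -1, "translation": [-0.1, -0.3, 4], "roll": 0}, {"fingers": -1, "translation": [-0.1, -0.3, 8], "roll": 0}, {"fingers": -1, "translation": [-0.1, -0.3, 11], "roll": 0}, {"fingers": -1, "translation": [-0.1, -0.3, 14], "roll": 0}, {"fingers": -1, "translation": [-0.1, -0.3, 16], "roll": 0}, {"fingers": -1, "translation": [-0.1, -0.3, 17.2], "roll": 0}, {"fingers": -1, "translation": [-0.1, -0.3, 17.2], "roll": 0}, {"fingers": 0, "translation": [-0.1, -0.3, 17.2], "roll": 0}, {"fingers": 0.3, "translation": [-0.1, -0.3, 17.2], "roll": 0}, {"fingers": 0.6, "translation": [-0.1, -0.3, 17.2], "roll": 0}, {"fingers": 1, "translation": [-0.1, -0.3, 17.2], "roll": 0}, {"fingers": 1, "translation": [-0.1, -0.3, 17.2], "roll": 0}, {"fingers": 1, "translation": [-0.1, -0.3, 17.2], "roll": 0}, {"fingers": 1, "translation": [-0.1, -0.3, 17.2], "roll": 0}, {"fingers": 1, "translation": [-0.1, -0.3, 17.2], "roll": 0}, {"fingers": 1, "translation": [-0.1, -0.3, 17.2], "roll": 0}])

```text
clock: 2.48
eef_pos: [0.4371, -0.3577, 0.0306]
tool_rot: [0.851, -0.525, 0.002, 0.001]
ft_force: [-1.0, 0.0, 7.0]
grip_width: 0.0508
```

play_rows(motion=[{"fingers": 1, "translation": [0, 0, -1], "roll": 0}, {"fingers": 1, "translation": [0, 0, -3], "roll": 0}, {"fingers": 1, "translation": [0, 0, -6], "roll": 0}, {"fingers": 1, "translation": [0, 0, -9], "roll": 0}, {"fingers": 1, "translation": [0, 0, -12], "roll": 0}, {"fingers": 1, "translation": [-1, -0.8, -15], "roll": 0}, {"fingers": 1, "translation": [-3, -2.4, -16], "roll": -4}, {"fingers": 1, "translation": [-5.2, -4.1, -16], "roll": -9}, {"fingers": 1, "translation": [-7.6, -6, -16], "roll": -14}, {"fingers": 1, "translation": [-10, -7.9, -16], "roll": -19}, {"fingers": 1, "translation": [-12.4, -9.8, -16], "roll": -24}, {"fingers": 1, "translation": [-14.8, -11.7, -16], "roll": -29}, {"fingers": 1, "translation": [-17.2, -13.6, -16], "roll": -34}, {"fingers": 1, "translation": [-19.6, -15.5, -16], "roll": -39}, {"fingers": 1, "translation": [-22, -17.4, -16], "roll": -44}, {"fingers": 1, "translation": [-24.4, -19.3, -16], "roll": -49}, {"fingers": 1, "translation": [-26.8, -21.2, -16], "roll": -54}, {"fingers": 1, "translation": [-29.2, -23.1, -16], "roll": -59}, {"fingers": 1, "translation": [-31, -24.5, -16], "roll": -63.3}, {"fingers": 1, "translation": [-32, -25.3, -16], "roll": -63.3}])

```text
clock: 4.15
eef_pos: [0.5188, 0.0458, 0.189]
tool_rot: [1.0, 0.001, 0.0, -0.0]
ft_force: [0.2, -0.8, -1.6]
grip_width: 0.0509
```

```bash
python3 - <<'E'
from h import *
o=bot.get_obs();print(o["eef_pos"],o["tool_rot"],o["joint_pos"],o["ft_force"],o["grip_width"]);print(rel([.5505,.1935,.1]))
w=bot.camera("wrist");cv2.imwrite("pics/w2.png",w["pixels"][:,:,::-1])
E
```

```text
[0.51884943 0.04577262 0.188974  ] [ 9.99998729e-01  1.49841397e-03  3.30228800e-04 -4.33697627e-04] [ 8.75429024e-02  3.11992356e-01 -4.77872387e-02  1.21028418e+00
  8.07427617e-04  1.65534270e+00] [ 0.18644966 -0.84728038 -1.64903806] 0.0508673771965208
[  3.2  -14.76   8.91]
```

View pics/w2.png

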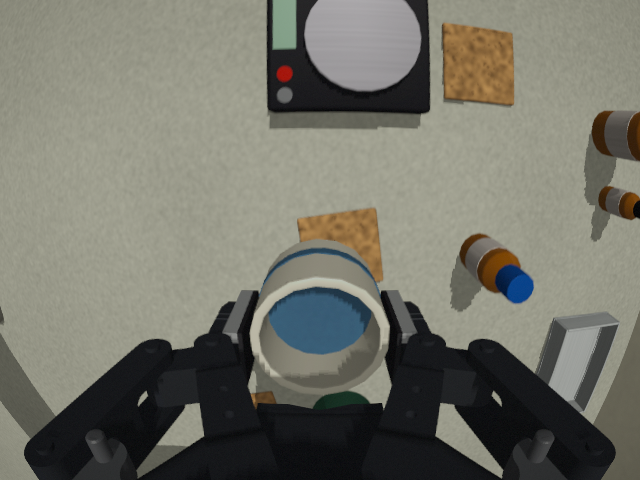

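The jar is held upright with its rim centred near (321,333). The pan is partly out of frame near (363,35), the rear pad is at (479,64) and the blue cap at (515,284).

```bash
python3 - <<'E'
from h import *
w=bot.camera("wrist");im=w["pixels"];e=bot.get_obs()["eef_pos"]
print("rim",cast(w,(320.5,334),e[2]+.0144,1),e)
print([cast(w,u,e[2]+.0144,1) for u in [(251,330),(390,330),(322,392),(320,278)]])
k=cast(w,(363,33),.034,1);print("pan left/right mid",k,cast(w,(305,36),.034,1),cast(w,(421,36),.034,1),"bottom",cast(w,(364,91),.034,1))
u,a,M,_=blob(im,"cork",(435,15,525,110));print("padY",u,M[1],cast(w,u,.005,1))
E
```

```text
rim [0.51929263 0.05074225 0.20309406] [0.51887946 0.04484898 0.18869406]
[array([0.49423875, 0.05198519, 0.20309406]), array([0.54438857, 0.05197391, 0.20309406]), array([0.51996146, 0.02327543, 0.20309406]), array([0.51906928, 0.07265853, 0.20309406])]
pan left/right mid [0.55188713 0.19752866 0.034     ] [0.50818077 0.19434955 0.034     ] [0.5971972  0.19841939 0.034     ] bottom [0.55257698 0.15140467 0.034     ]
padY [476.54708984  66.15053868] (81.0, 71.0) [0.65669285 0.18459742 0.005     ]
```

play_rows(motion=[{"fingers": 1, "translation": [0.7, -3, 0], "roll": 0}, {"fingers": 1, "translation": [1.4, -6, 0], "roll": 0}, {"fingers": 1, "translation": [2.1, -9, 0.5], "roll": 0}, {"fingers": 1, "translation": [2.8, -12, 2], "roll": 0}, {"fingers": 1, "translation": [3.3, -14, 4], "roll": 0}, {"fingers": 1, "translation": [3.3, -14.8, 6], "roll": 0}, {"fingers": 1, "translation": [3.3, -14.8, 8], "roll": 0}, {"fingers": 1, "translation": [3.3, -14.8, 9.5], "roll": 0}, {"fingers": 1, "translation": [3.3, -14.8, 10.5], "roll": 0}, {"fingers": 1, "translation": [3.3, -14.8, 11.3], "roll": 0}, {"fingers": 1, "translation": [3.3, -14.8, 11.8], "roll": 0}, {"fingers": 1, "translation": [3.3, -14.8, 11.8], "roll": 0}, {"fingers": 1, "translation": [3.3, -14.8, 11.8], "roll": 0}])

```text
clock: 5.33
eef_pos: [0.5524, 0.1907, 0.0709]
tool_rot: [1.0, -0.001, 0.0, -0.0]
ft_force: [0.2, -0.4, -1.4]
grip_width: 0.0507
```

play_rows(motion=[{"fingers": 1, "translation": [0, -0.2, 0.2], "roll": 0}, {"fingers": 1, "translation": [0, -0.2, 0.4], "roll": 0}, {"fingers": 1, "translation": [0, -0.2, 0.5], "roll": 0}, {"fingers": 1, "translation": [0, -0.2, 0.6], "roll": 0}, {"fingers": 1, "translation": [0, -0.2, 0.6], "roll": 0}])

```text
clock: 5.75
eef_pos: [0.552, 0.1932, 0.0646]
tool_rot: [1.0, -0.001, 0.0, -0.0]
ft_force: [0.1, 0.7, 0.8]
grip_width: 0.0506
```

play_rows(motion=[{"fingers": 1, "translation": [0, 0, 0.1], "roll": 0}, {"fingers": 1, "translation": [0, 0, 0.1], "roll": 0}, {"fingers": 0.3, "translation": [0, 0, 0.1], "roll": 0}, {"fingers": 0, "translation": [0, 0, 0.1], "roll": 0}, {"fingers": -0.4, "translation": [0, 0, 0.1], "roll": 0}, {"fingers": -0.7, "translation": [0, 0, 0.1], "roll": 0}, {"fingers": -1, "translation": [0, 0, 0.1], "roll": 0}, {"fingers": -1, "translation": [0, 0, -1], "roll": 0}, {"fingers": -1, "translation": [0, 0, -4], "roll": 0}, {"fingers": -1, "translation": [0, 0, -8], "roll": 0}, {"fingers": -1, "translation": [0, 0, -12], "roll": 0}, {"fingers": -1, "translation": [0, 2, -14], "roll": 0}, {"fingers": -1, "translation": [0, 4, -14], "roll": 0}, {"fingers": -1, "translation": [0, 8, -14], "roll": 0}, {"fingers": -1, "translation": [0, 8, -14], "roll": 0}])

```text
clock: 7.0
eef_pos: [0.5521, 0.1079, 0.206]
tool_rot: [1.0, -0.003, 0.001, 0.001]
ft_force: [-0.6, 0.3, -0.0]
grip_width: 0.0859
```

```bash
python3 - <<'E'
from h import *
o=bot.get_obs();print(o["eef_pos"],rel([.5625,-.354,.15]))
w=bot.camera("wrist");cv2.imwrite("pics/w3.png",w["pixels"][:,:,::-1])
E
```

```text
[0.5520703  0.10787093 0.20601858] [ 1.34 46.16  5.74]
```

View pics/w3.png

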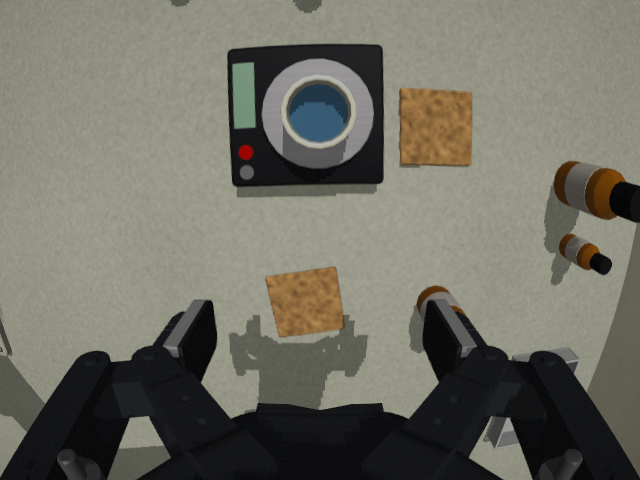

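The jar stands upright on the pan, with its rim centred near (318,112) and the pan spanning x 262–374 and y 58–168.

```bash
python3 - <<'E'
from h import *
w=bot.camera("wrist");im=w["pixels"]
for n,us,z in [("jar",[(281,112),(356,112),(318.5,75),(318.5,149)],.079),("pan",[(262,113),(374,113),(318,58),(318,168.5)],.034)]:
    p=np.array([cast(w,u,z,1) for u in us]);print(n,"cx",p[:2,0].mean(),"cy",p[2:,1].mean(),"d",p[1,0]-p[0,0],p[2,1]-p[3,1])
for n,b in [("padY",(390,75,485,175)),("padR",(255,255,355,345))]:
    u,a,M,_=blob(im,"cork",b);print(n,u,M[1],cast(w,u,.005,1))
E
```

```text
jar cx 0.5517410057903986 cy 0.19650759342636953 d 0.05077175652307864 0.05112980396523012
pan cx 0.5513149100798009 cy 0.19773656693851427 d 0.08955357972897693 0.09014483949125948
padY [435.68168027 129.99727878] (77.0, 72.0) [0.65737969 0.18640045 0.005     ]
padR [306.2454434 304.5336259] (63.08753204345703, 71.61813354492188) [0.53838011 0.01650398 0.005     ]
```

play_rows(motion=[{"fingers": 0, "translation": [0.2, 4, 0], "roll": 0}, {"fingers": 0, "translation": [0.3, 8, 0], "roll": 0}, {"fingers": 0, "translation": [0.4, 12, 0], "roll": 0}, {"fingers": 0, "translation": [0.6, 16, 0], "roll": 0}, {"fingers": 0, "translation": [0.7, 20, 0], "roll": 0}, {"fingers": 0, "translation": [0.8, 24, 0], "roll": 0}, {"fingers": 0, "translation": [0.9, 28, 0], "roll": 0}, {"fingers": 0, "translation": [1, 32, 0], "roll": 0}, {"fingers": 0, "translation": [1.1, 36, 1], "roll": 0}, {"fingers": 0, "translation": [1.2, 40, 3], "roll": 0}, {"fingers": 0, "translation": [1.2, 43, 5], "roll": 0}, {"fingers": 0, "translation": [1.2, 45, 6], "roll": 0}, {"fingers": 0, "translation": [1.2, 46.1, 7], "roll": 0}, {"fingers": 0, "translation": [1.2, 46.1, 8], "roll": 0}, {"fingers": 0, "translation": [1.2, 46.1, 8], "roll": 0}, {"fingers": 0, "translation": [1.2, 46.1, 8], "roll": 0}])

```text
clock: 8.43
eef_pos: [0.5635, -0.3459, 0.1239]
tool_rot: [1.0, 0.0, -0.001, -0.001]
ft_force: [-0.3, -0.1, 0.5]
grip_width: 0.0428
```

```bash
python3 - <<'E'
from h import *
o=bot.get_obs();print(o["eef_pos"],o["grip_width"])
w=bot.camera("wrist");cv2.imwrite("pics/w4.png",w["pixels"][:,:,::-1])
E
```

```text
[ 0.5634632  -0.34588547  0.12388336] 0.04284286484939331
```

View pics/w4.png

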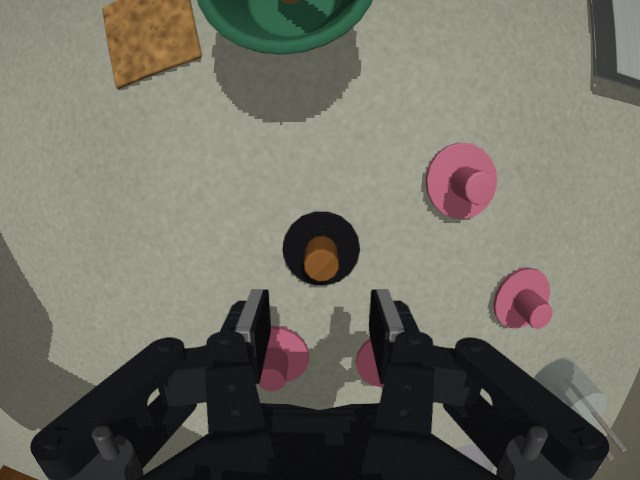

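The lid is centred with its flange near (321,247) and its knob top at (321,265). The pink lids are clear of the jaw line.

```bash
python3 - <<'E'
from h import *
w=bot.camera("wrist");im=w["pixels"]
print("knob",cast(w,(321.5,265),.04,1));u,a,M,_=blob(im,"black",(275,205,365,288));print(u,M);
for us in [[(283,247),(360,247)],[(321,211),(321,285)]]: print([cast(w,u,.01,1) for u in us])
e=bot.get_obs();print(e["eef_pos"])
E
```

```text
knob [ 0.56506203 -0.35335414  0.04      ]
[319.43224271 247.01054928] ((44.5, 42.0), (72.0, 75.0), 90.0)
[array([ 0.53859411, -0.35156174,  0.01      ]), array([ 0.5919389 , -0.35152043,  0.01      ])]
[array([ 0.56484219, -0.32609484,  0.01      ]), array([ 0.56497864, -0.38018183,  0.01      ])]
[ 0.56429155 -0.34632244  0.12555021]
```

play_rows(motion=[{"fingers": 0, "translation": [0.1, 0.7, 2], "roll": 0}, {"fingers": 0, "translation": [0.1, 0.7, 4], "roll": 0}, {"fingers": 0, "translation": [0.1, 0.7, 6], "roll": 0}, {"fingers": 0, "translation": [0.1, 0.7, 8], "roll": 0}, {"fingers": 0, "translation": [0.1, 0.7, 9], "roll": 0}, {"fingers": 0, "translation": [0.1, 0.7, 9.5], "roll": 0}, {"fingers": 0, "translation": [0.1, 0.7, 9.5], "roll": 0}, {"fingers": 0, "translation": [0.1, 0.7, 9.5], "roll": 0}, {"fingers": 0.3, "translation": [0.1, 0.7, 9.5], "roll": 0}, {"fingers": 0.5, "translation": [0.1, 0.7, 9.5], "roll": 0}, {"fingers": 0.7, "translation": [0.1, 0.7, 9.5], "roll": 0}, {"fingers": 1, "translation": [0.1, 0.7, 9.5], "roll": 0}, {"fingers": 1, "translation": [0.1, 0.7, 9.5], "roll": 0}, {"fingers": 1, "translation": [0.1, 0.7, 9.5], "roll": 0}])

```text
clock: 9.7
eef_pos: [0.5654, -0.3556, 0.0313]
tool_rot: [1.0, -0.001, 0.002, 0.001]
ft_force: [-0.3, 1.3, 5.9]
grip_width: 0.0198
```

play_rows(motion=[{"fingers": 1, "translation": [0, 0, -1], "roll": 0}, {"fingers": 1, "translation": [0, 0, -3], "roll": 0}, {"fingers": 1, "translation": [0, 0, -6], "roll": 0}, {"fingers": 1, "translation": [0, 0, -9], "roll": 0}, {"fingers": 1, "translation": [0, 0, -12], "roll": 0}, {"fingers": 1, "translation": [0, -2, -14], "roll": 0}, {"fingers": 1, "translation": [0, -4, -15], "roll": 0}, {"fingers": 1, "translation": [0, -7, -15], "roll": 0}, {"fingers": 1, "translation": [-0.5, -10, -15], "roll": 0}, {"fingers": 1, "translation": [-1, -13, -15], "roll": 0}, {"fingers": 1, "translation": [-1.3, -16.5, -15], "roll": 0}, {"fingers": 1, "translation": [-1.3, -20, -15], "roll": 0}, {"fingers": 1, "translation": [-1.3, -23.5, -15], "roll": 0}, {"fingers": 1, "translation": [-1.3, -27, -15], "roll": 0}, {"fingers": 1, "translation": [-1.3, -30.5, -15], "roll": 0}, {"fingers": 1, "translation": [-1.3, -34, -15], "roll": 0}, {"fingers": 1, "translation": [-1.3, -37.5, -15], "roll": 0}, {"fingers": 1, "translation": [-1.3, -40.5, -15], "roll": 0}, {"fingers": 1, "translation": [-1.3, -42, -15], "roll": 0}, {"fingers": 1, "translation": [-1.3, -42, -15], "roll": 0}])

```text
clock: 11.37
eef_pos: [0.5514, 0.0685, 0.1797]
tool_rot: [1.0, 0.002, 0.0, -0.001]
ft_force: [-0.7, -0.3, -1.2]
grip_width: 0.0197
```

```bash
python3 - <<'E'
from h import *
o=bot.get_obs();print(o["eef_pos"],o["grip_width"],o["ft_force"])
w=bot.camera("wrist");cv2.imwrite("pics/w5.png",w["pixels"][:,:,::-1])
E
```

```text
[0.55138808 0.06847107 0.1796689 ] 0.019672617927813735 [-0.73934864 -0.2820934  -1.19295012]
```

View pics/w5.png

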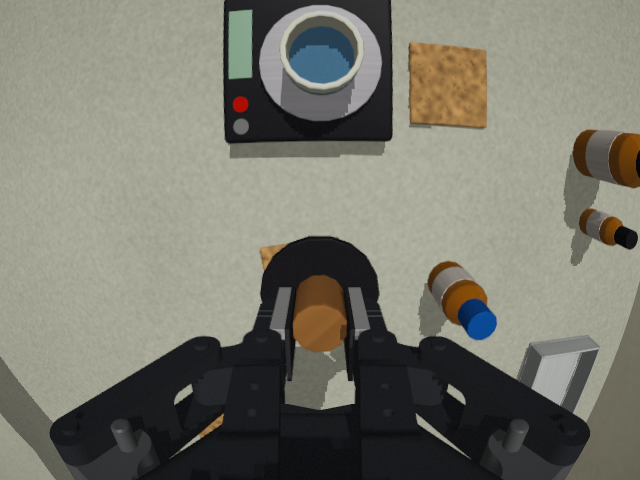

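The lid is held level with its flange spanning x 261–378 and its far edge at y 236. The jar rim spans x 278–364 and y 11–93.

```bash
python3 - <<'E'
from h import *
w=bot.camera("wrist");e=bot.get_obs()["eef_pos"];z=e[2]-.0213
a=[cast(w,u,z,1) for u in [(261,285),(378,285),(319.5,236)]];print("lid c",(a[0]+a[1])[0]/2,a[2][1]-.027,"tcp",e)
a=[cast(w,u,.079,1) for u in [(278.5,52),(364,52),(321,11),(321,93)]];print("jar c",(a[0]+a[1])[0]/2,(a[2]+a[3])[1]/2,a[1][0]-a[0][0],a[2][1]-a[3][1])
E
```

```text
lid c 0.5511481527180843 0.06965315004539407 tcp [0.55150223 0.06539934 0.1795107 ]
jar c 0.5520397380456896 0.19001400756252967 0.05193333008197076 0.05311054352019953
```

play_rows(motion=[{"fingers": 1, "translation": [0, -2, 0], "roll": 0}, {"fingers": 1, "translation": [0, -5, 0], "roll": 0}, {"fingers": 1, "translation": [0, -7, 1], "roll": 0}, {"fingers": 1, "translation": [0, -8, 2], "roll": 0}, {"fingers": 1, "translation": [0, -8, 3], "roll": 0}, {"fingers": 1, "translation": [0, -8, 3], "roll": 0}, {"fingers": 1, "translation": [0, -8, 3], "roll": 0}])

```text
clock: 12.05
eef_pos: [0.551, 0.1432, 0.1481]
tool_rot: [1.0, -0.001, -0.001, 0.001]
ft_force: [0.4, -0.2, -0.7]
grip_width: 0.0199
```

```bash
python3 - <<'E'
from h import *
print([bot.get_obs()["eef_pos"].round(4) for _ in range(3)])
w=bot.camera("wrist");cv2.imwrite("pics/w6.png",w["pixels"][:,:,::-1])
print([bot.get_obs()["eef_pos"].round(4) for _ in range(3)])
E
```

```text
[array([0.551 , 0.1432, 0.1481]), array([0.551 , 0.1432, 0.1481]), array([0.551 , 0.1432, 0.1481])]
[array([0.5516, 0.1434, 0.1489]), array([0.5516, 0.1434, 0.1489]), array([0.5516, 0.1434, 0.1489])]
```

View pics/w6.png

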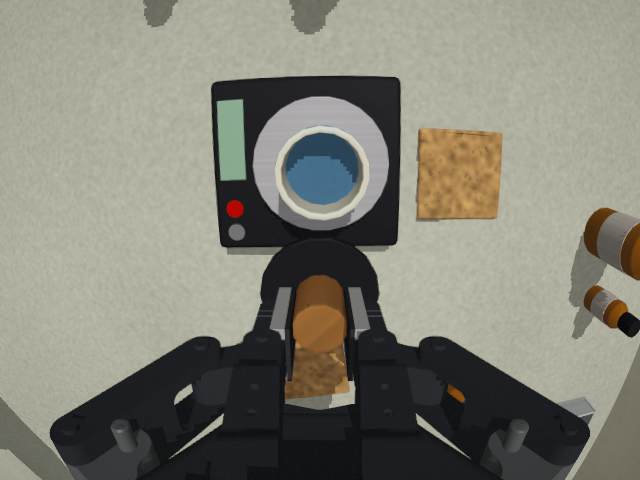

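The jar rim now spans x 275–370 and y 127–222, and the pan spans x 252–389 and y 96–230. The lid's far edge is at y 238.

```bash
python3 - <<'E'
from h import *
w=bot.camera("wrist");e=bot.get_obs()["eef_pos"];z=e[2]-.0213
def mid(L,z): 
    a=[cast(w,u,z,1) for u in L]; return (a[0]+a[1])[0]/2,(a[2]+a[3])[1]/2,a[1][0]-a[0][0],a[2][1]-a[3][1]
a=[cast(w,u,z,1) for u in [(261,285),(378,285),(319.5,237.5)]];print("lid c",(a[0]+a[1])[0]/2,a[2][1]-.027,"tcp",e)
print("jar",mid([(275,174),(369.5,174),(322,127),(322,221.5)],.079));print("pan",mid([(252.5,163),(389,163),(321,95.5),(321,230)],.034))
u,_,M,_=blob(w["pixels"],"cork",(410,120,505,225));print("padY",u,M[1],cast(w,u,.005,1))
E
```

```text
lid c 0.5513186215680332 0.14593158785506524 tcp [0.55202016 0.1435599  0.14941997]
jar (np.float64(0.5529286664993677), np.float64(0.19314503830389676), np.float64(0.050903062227796614), np.float64(0.05156648866785574))
pan (np.float64(0.5522626192217341), np.float64(0.19490425418699622), np.float64(0.09023548306995244), np.float64(0.0899274063038798))
padY [456.54276747 173.88162826] (83.14364624023438, 90.0798568725586) [0.65678734 0.18670439 0.005     ]
```

play_rows(motion=[{"fingers": 1, "translation": [0.1, -2, 0], "roll": 0}, {"fingers": 1, "translation": [0.1, -4, 0], "roll": 0}, {"fingers": 1, "translation": [0.1, -4.7, 1], "roll": 0}, {"fingers": 1, "translation": [0.1, -4.7, 2], "roll": 0}, {"fingers": 1, "translation": [0.1, -4.7, 3], "roll": 0}, {"fingers": 1, "translation": [0.1, -4.7, 3.3], "roll": 0}, {"fingers": 1, "translation": [0.1, -4.7, 3.5], "roll": 0}, {"fingers": 1, "translation": [0.1, -4.7, 3.5], "roll": 0}, {"fingers": 1, "translation": [0.1, -4.7, 3.5], "roll": 0}])

```text
clock: 12.9
eef_pos: [0.553, 0.1914, 0.1143]
tool_rot: [1.0, -0.001, -0.0, 0.0]
ft_force: [-0.2, -0.6, -0.4]
grip_width: 0.0202
```

```bash
python3 - <<'E'
from h import *
o=bot.get_obs();print(o["eef_pos"],o["ft_force"])
w=bot.camera("wrist")["pixels"];s=bot.camera("side")["pixels"]
a=cv2.resize(w[210:390,220:420],(600,540),interpolation=3);b=cv2.resize(s[255:345,250:340],(540,540),interpolation=3)
im=cv2.resize(np.hstack([a,b]),(800,379));cv2.imwrite("pics/w7.png",im[:,:,::-1])
E
```

```text
[0.55303387 0.19138124 0.1143062 ] [-0.19112846 -0.5556673  -0.36968398]
```

View pics/w7.png

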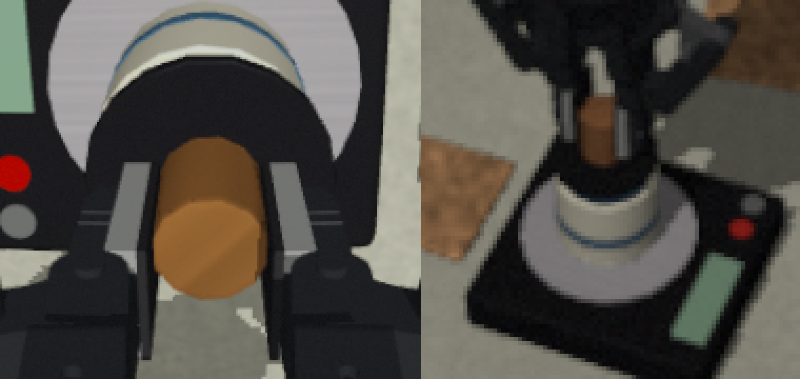

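The lid hovers over the jar and is aligned with it in both views. I'll lower it.

play_rows(motion=[{"fingers": 1, "translation": [0, 0, 0.2], "roll": 0}, {"fingers": 1, "translation": [0, 0, 0.4], "roll": 0}, {"fingers": 1, "translation": [0, 0, 0.6], "roll": 0}, {"fingers": 1, "translation": [0, 0, 0.7], "roll": 0}, {"fingers": 1, "translation": [0, 0, 0.8], "roll": 0}, {"fingers": 1, "translation": [0, 0, 0.8], "roll": 0}])

```text
clock: 13.5
eef_pos: [0.5527, 0.192, 0.106]
tool_rot: [1.0, -0.001, -0.0, 0.0]
ft_force: [0.5, 0.5, -0.4]
grip_width: 0.0199
```

play_rows(motion=[{"fingers": 1, "translation": [0, 0, 0.1], "roll": 0}, {"fingers": 1, "translation": [0, 0, 0.2], "roll": 0}, {"fingers": 1, "translation": [0, 0, 0.2], "roll": 0}])

```text
clock: 13.75
eef_pos: [0.553, 0.1922, 0.1052]
tool_rot: [1.0, -0.001, 0.0, -0.0]
ft_force: [-1.4, -0.5, 3.7]
grip_width: 0.0202
```

Contact came at z = 0.105, which is the seated height. Releasing.

play_rows(motion=[{"fingers": 0.6, "translation": [0, 0, 0], "roll": 0}, {"fingers": 0.3, "translation": [0, 0, 0], "roll": 0}, {"fingers": 0, "translation": [0, 0, 0], "roll": 0}, {"fingers": 0, "translation": [0, 0, 0], "roll": 0}, {"fingers": 0, "translation": [0, 0, -1], "roll": 0}, {"fingers": 0, "translation": [0, 0, -3], "roll": 0}, {"fingers": 0, "translation": [0, 0, -6], "roll": 0}, {"fingers": 0, "translation": [0, 0, -9], "roll": 0}, {"fingers": 0, "translation": [2, 3, -9], "roll": 0}, {"fingers": 0, "translation": [4, 6, -9], "roll": 0}, {"fingers": 0, "translation": [6, 9, -9], "roll": 0}, {"fingers": 0, "translation": [8, 12, -9], "roll": 0}, {"fingers": 0, "translation": [9.5, 15, -9], "roll": 0}, {"fingers": 0, "translation": [9.5, 15, -9], "roll": 0}, {"fingers": 0, "translation": [9.5, 15, -9], "roll": 0}])

```text
clock: 15.0
eef_pos: [0.6483, 0.0398, 0.1943]
tool_rot: [1.0, -0.002, -0.0, -0.0]
ft_force: [-0.9, -0.2, 0.7]
grip_width: 0.0424
```

```bash
python3 - <<'E'
from h import *
o=bot.get_obs();print(o["eef_pos"],o["tool_rot"])
w=bot.camera("wrist")["pixels"];s=bot.camera("side")["pixels"]
b=cv2.resize(s[235:345,240:350],(300,300),interpolation=3)
w=w.copy();w[:300,:300]=np.where(True,w[:300,:300],0)
im=np.hstack([cv2.resize(w,(500,375)),cv2.resize(b,(300,375))]);cv2.imwrite("pics/w8.png",im[:,:,::-1])
E
```

```text
[0.6483262  0.03982917 0.19428882] [ 9.99996985e-01 -2.45330742e-03 -3.81727221e-05 -9.55826297e-05]
```

View pics/w8.png

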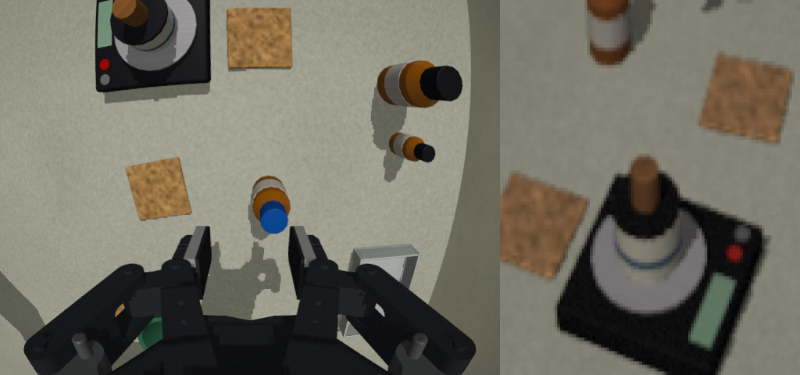

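The lid sits level on the jar. The blue cap top is near (350,279) in the full image, the middle pad near (203,241) and the rear pad near (332,49).

```bash
python3 - <<'E'
from h import *
w=bot.camera("wrist");im=w["pixels"];e=bot.get_obs()["eef_pos"]
u,a,M,k=blob(im,"blue",(315,230,385,310));print(u,a,M,cv2.boundingRect(k),"z.08",cast(w,u,.08,1),"top",cast(w,(350,279),.09,1))
(cx,cy),r=cv2.minEnclosingCircle(k);print(cx,cy,r)
for n,b in [("padR",(150,190,255,290)),("padY",(285,5,380,95))]:
    u,a,M,_=blob(im,"cork",b);print(n,u,M,cast(w,u,.005,1))
print(rel([.67,.0115,.15]))
E
```

```text
[350.91166444 281.20053357] 1124.5 ((36.37705612182617, 50.647544860839844), (41.37483215332031, 34.49411392211914), 84.80557250976562) (334, 260, 36, 42) z.08 [0.66956361 0.01118536 0.08      ] top [0.66796941 0.01716336 0.09      ]
351.2021789550781 280.8124084472656 20.847206115722656
padR [204.28874405 243.87781916] ((53.788238525390625, 55.04705047607422), (75.92565155029297, 69.85159301757812), 77.47119140625) [0.54017705 0.01530073 0.005     ]
padY [333.36378773  51.15557525] ((48.507694244384766, 46.0074577331543), (77.2032470703125, 82.70262145996094), 89.13194274902344) [0.65904274 0.18470769 0.005     ]
[2.28 3.13 4.45]
```

play_rows(motion=[{"fingers": -0.4, "translation": [1, 1.4, 0], "roll": 0}, {"fingers": -0.4, "translation": [2.1, 2.8, 0], "roll": 0}, {"fingers": -0.4, "translation": [2.1, 2.8, 2], "roll": 0}, {"fingers": -0.4, "translation": [2.1, 2.8, 5], "roll": 0}, {"fingers": -0.4, "translation": [2.1, 2.8, 8], "roll": 0}, {"fingers": -0.4, "translation": [2.1, 2.8, 10], "roll": 0}, {"fingers": -0.4, "translation": [2.1, 2.8, 11], "roll": 0}, {"fingers": -0.4, "translation": [2.1, 2.8, 11.4], "roll": 0}, {"fingers": -0.4, "translation": [2.1, 2.8, 11.4], "roll": 0}, {"fingers": -0.4, "translation": [2.1, 2.8, 11.4], "roll": 0}, {"fingers": 0, "translation": [2.1, 2.8, 11.4], "roll": 0}, {"fingers": 0.2, "translation": [2.1, 2.8, 11.4], "roll": 0}, {"fingers": 0.4, "translation": [2.1, 2.8, 11.4], "roll": 0}, {"fingers": 0.7, "translation": [2.1, 2.8, 11.4], "roll": 0}, {"fingers": 1, "translation": [2.1, 2.8, 11.4], "roll": 0}, {"fingers": 1, "translation": [2.1, 2.8, 11.4], "roll": 0}, {"fingers": 1, "translation": [2.1, 2.8, 11.4], "roll": 0}])

```text
clock: 16.57
eef_pos: [0.6699, 0.0139, 0.082]
tool_rot: [1.0, -0.001, 0.002, -0.0]
ft_force: [0.6, 0.2, 6.4]
grip_width: 0.0233
```

play_rows(motion=[{"fingers": 1, "translation": [0, 0, -0.5], "roll": 0}, {"fingers": 1, "translation": [0, 0, -2], "roll": 0}, {"fingers": 1, "translation": [0, 0, -4], "roll": 0}, {"fingers": 1, "translation": [0, 0, -7], "roll": 0}, {"fingers": 1, "translation": [0, 0, -10], "roll": 0}, {"fingers": 1, "translation": [-0.7, 0.6, -12], "roll": 0}, {"fingers": 1, "translation": [-2, 1.8, -12.5], "roll": 0}, {"fingers": 1, "translation": [-4, 3.6, -12.5], "roll": 0}, {"fingers": 1, "translation": [-6.2, 5.6, -12.5], "roll": 0}, {"fingers": 1, "translation": [-8.4, 7.6, -12.5], "roll": 0}, {"fingers": 1, "translation": [-10.6, 9.6, -12.5], "roll": 0}, {"fingers": 1, "translation": [-12.8, 11.6, -12.5], "roll": 0}, {"fingers": 1, "translation": [-15, 13.6, -12.5], "roll": 0}, {"fingers": 1, "translation": [-17.2, 15.5, -12.5], "roll": 0}, {"fingers": 1, "translation": [-19.4, 17.4, -12.5], "roll": 0}, {"fingers": 1, "translation": [-21.2, 19, -12.5], "roll": 0}, {"fingers": 1, "translation": [-22.4, 20.1, -12.5], "roll": 0}, {"fingers": 1, "translation": [-22.9, 20.6, -12.5], "roll": 0}, {"fingers": 1, "translation": [-22.9, 20.6, -12.5], "roll": 0}, {"fingers": 1, "translation": [-22.9, 20.6, -12.5], "roll": 0}])

```text
clock: 18.23
eef_pos: [0.4397, -0.1917, 0.2053]
tool_rot: [1.0, -0.001, 0.0, -0.0]
ft_force: [0.2, 0.5, -1.0]
grip_width: 0.0231
```

```bash
python3 - <<'E'
from h import *
w=bot.camera("wrist");o=bot.get_obs();print(o["eef_pos"],o["ft_force"],o["grip_width"])
cv2.imwrite("pics/w9.png",w["pixels"][:,:,::-1])
E
```

```text
[ 0.44004121 -0.19143493  0.20527404] [-0.33250692 -0.17757635 -0.80569479] 0.023028508402917605
```

View pics/w9.png

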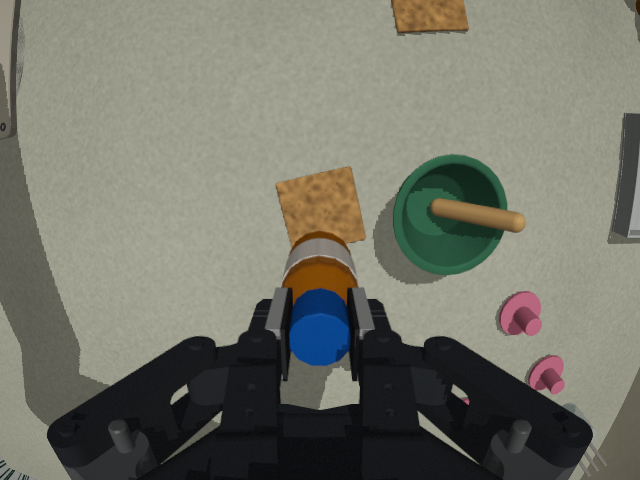

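The bottle hangs upright above the pad, whose visible corners are (276,185), (350,167) and (365,239). Their diagonal gives a centre of about (320.5,212).

```bash
python3 - <<'E'
from h import *
w=bot.camera("wrist");e=bot.get_obs()["eef_pos"]
a=[cast(w,u,.005,1) for u in [(276,185),(365,239),(350,167)]];print((a[0]+a[1])/2,np.linalg.norm(a[0]-a[2]),np.linalg.norm(a[1]-a[2]))
u,_,M,k=blob(w["pixels"],"blue",(280,280,360,375));print(cv2.boundingRect(k));b=cv2.boundingRect(k);print("cap bottom edge",cast(w,(b[0]+b[2]/2,b[1]+b[3]),e[2]+.008,1),"bottle far bottom edge",cast(w,(319.5,231),e[2]-.082,1),e)
E
```

```text
[ 0.441697   -0.19177873  0.005     ] 0.06798616559767125 0.0684654369121206
(289, 289, 62, 77)
cap bottom edge [ 0.43993786 -0.20650169  0.21322151] bottle far bottom edge [ 0.43988013 -0.1762244   0.12322151] [ 0.44017605 -0.19126359  0.20522151]
```

play_rows(motion=[{"fingers": 1, "translation": [0.1, -0.2, 2], "roll": 0}, {"fingers": 1, "translation": [0.1, -0.2, 4.5], "roll": 0}, {"fingers": 1, "translation": [0.1, -0.2, 7], "roll": 0}, {"fingers": 1, "translation": [0.1, -0.2, 9], "roll": 0}, {"fingers": 1, "translation": [0.1, -0.2, 10.3], "roll": 0}, {"fingers": 1, "translation": [0.1, -0.2, 11], "roll": 0}, {"fingers": 1, "translation": [0.1, -0.2, 11.3], "roll": 0}, {"fingers": 1, "translation": [0.1, -0.2, 11.5], "roll": 0}, {"fingers": 1, "translation": [0.1, -0.2, 11.7], "roll": 0}, {"fingers": 1, "translation": [0.1, -0.2, 11.7], "roll": 0}, {"fingers": 1, "translation": [0.1, -0.2, 11.7], "roll": 0}])

```text
clock: 19.25
eef_pos: [0.4411, -0.19, 0.0891]
tool_rot: [1.0, -0.001, 0.001, 0.0]
ft_force: [-0.1, 0.1, -0.4]
grip_width: 0.023
```

play_rows(motion=[{"fingers": 1, "translation": [0, 0, 0.1], "roll": 0}, {"fingers": 1, "translation": [0, 0, 0.2], "roll": 0}, {"fingers": 1, "translation": [0, 0, 0.2], "roll": 0}])

```text
clock: 19.5
eef_pos: [0.4409, -0.1901, 0.0869]
tool_rot: [1.0, -0.001, 0.001, 0.0]
ft_force: [0.3, 0.1, 2.2]
grip_width: 0.023
```

play_rows(motion=[{"fingers": 1, "translation": [0, 0, 0.05], "roll": 0}, {"fingers": 0.4, "translation": [0, 0, 0.05], "roll": 0}, {"fingers": 0.1, "translation": [0, 0, 0.05], "roll": 0}, {"fingers": -0.2, "translation": [0, 0, 0], "roll": 0}, {"fingers": -0.4, "translation": [0, 0, 0], "roll": 0}, {"fingers": -0.4, "translation": [0, 0, -1], "roll": 0}, {"fingers": -0.4, "translation": [0, 0, -3], "roll": 0}, {"fingers": -0.4, "translation": [0, 0, -6], "roll": 0}, {"fingers": -0.4, "translation": [0, 0, -10], "roll": 0}, {"fingers": -0.4, "translation": [0, 0, -13.5], "roll": 0}, {"fingers": -0.4, "translation": [0.8, -4, -13.5], "roll": 0}, {"fingers": -0.4, "translation": [1.6, -8, -13.5], "roll": 0}, {"fingers": -0.4, "translation": [2.4, -12, -13.5], "roll": 0}, {"fingers": -0.4, "translation": [3.2, -16, -13.5], "roll": 0}, {"fingers": -0.4, "translation": [4, -20, -13.5], "roll": 0}, {"fingers": -0.4, "translation": [4.8, -24, -13.5], "roll": 0}, {"fingers": -0.4, "translation": [5.6, -28, -13.5], "roll": 0}, {"fingers": -0.4, "translation": [6.4, -32, -13.5], "roll": 0}, {"fingers": -0.4, "translation": [7.2, -36, -13.5], "roll": 0}, {"fingers": -0.4, "translation": [8, -40, -13.5], "roll": 0}])

```text
clock: 21.17
eef_pos: [0.5208, 0.2121, 0.2211]
tool_rot: [1.0, -0.0, -0.0, 0.0]
ft_force: [1.1, -0.3, 0.3]
grip_width: 0.0597
```

```bash
python3 - <<'E'
from h import *
print(rel([.552,.325,.2]))
c=bot.camera("top");im=c["pixels"]
u,a,M,k=blob(im,"blue",(365,260,425,320));print("blue",u,a,cast(c,u,.09,0))
u,a,M,k=blob(im,"yellow",(115,220,160,255));print("yellow",u,a,cast(c,u,.08))
E
```

```text
[  3.11 -11.29   2.11]
blue [397.73856209 298.83986928] 102.0 [ 0.44069827 -0.19454304  0.09      ]Traceback (most recent call last):
  File "<stdin>", line 5, in <module>
  File "h.py", line 17, in blob
    k=max(cs,key=cv2.contourArea); M=cv2.minAreaRect(k)
ValueError: max() iterable argument is empty
```

play_rows(motion=[{"fingers": -0.4, "translation": [1, -4, 0.5], "roll": 0}, {"fingers": -0.4, "translation": [2, -8, 1], "roll": 0}, {"fingers": -0.4, "translation": [3.1, -11.3, 2], "roll": 0}, {"fingers": -0.4, "translation": [3.1, -11.3, 2], "roll": 0}, {"fingers": -0.4, "translation": [3.1, -11.3, 2], "roll": 0}, {"fingers": -0.4, "translation": [3.1, -11.3, 2], "roll": 0}])

```text
clock: 21.72
eef_pos: [0.5516, 0.3225, 0.2005]
tool_rot: [1.0, -0.0, -0.001, 0.001]
ft_force: [-0.4, -0.3, 0.1]
grip_width: 0.06
```

```bash
python3 - <<'E'
from h import *
w=bot.camera("wrist");im=w["pixels"];e=bot.get_obs()["eef_pos"]
u,a,M,k=blob(im,"yellow",(200,60,440,330));b=cv2.boundingRect(k);print(u,a,b,e,"c.08",cast(w,u,.08,1))
d=(b[0]+b[2]/2,b[1]+b[3]-b[2]/2);print("disk",d,cast(w,d,.09,1),rel([*cast(w,d,.09,1)[:2],.08]))
cv2.imwrite("pics/w10.png",im[:,:,::-1])
E
```

```text
[319.41183986 193.18015332] 1174.0 (301, 173, 38, 41) [0.55187128 0.3219798  0.20137124] c.08 [0.55122708 0.35340891 0.08      ]
disk (320.0, 195.0) [0.55161976 0.35395186 0.09      ] [-0.03 -3.21 12.13]
```

View pics/w10.png

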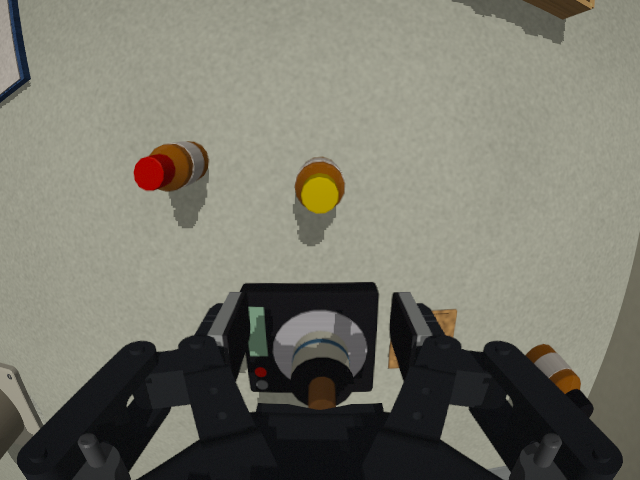

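The yellow cap is at (320,195), agreeing with the top and side views. The red cap is at (151,173), and nothing obstructs either one.

play_rows(motion=[{"fingers": -0.4, "translation": [0, -1.6, 0], "roll": 0}, {"fingers": -0.4, "translation": [0, -3.2, 0], "roll": 0}, {"fingers": -0.4, "translation": [0, -3.2, 2], "roll": 0}, {"fingers": -0.4, "translation": [0, -3.2, 5], "roll": 0}, {"fingers": -0.4, "translation": [0, -3.2, 8], "roll": 0}, {"fingers": -0.4, "translation": [0, -3.2, 10.5], "roll": 0}, {"fingers": -0.4, "translation": [0, -3.2, 11.5], "roll": 0}, {"fingers": -0.4, "translation": [0, -3.2, 12], "roll": 0}, {"fingers": -0.4, "translation": [0, -3.2, 12], "roll": 0}, {"fingers": -0.4, "translation": [0, -3.2, 12], "roll": 0}, {"fingers": 0, "translation": [0, -3.2, 12], "roll": 0}, {"fingers": 0.2, "translation": [0, -3.2, 12], "roll": 0}, {"fingers": 0.4, "translation": [0, -3.2, 12], "roll": 0}, {"fingers": 0.7, "translation": [0, -3.2, 12], "roll": 0}, {"fingers": 1, "translation": [0, -3.2, 12], "roll": 0}, {"fingers": 1, "translation": [0, -3.2, 12], "roll": 0}, {"fingers": 1, "translation": [0, -3.2, 12], "roll": 0}])

```text
clock: 23.18
eef_pos: [0.5526, 0.3557, 0.083]
tool_rot: [1.0, -0.0, 0.001, -0.001]
ft_force: [-1.7, 0.5, 6.1]
grip_width: 0.0229
```

play_rows(motion=[{"fingers": 1, "translation": [0, 0, -0.5], "roll": 0}, {"fingers": 1, "translation": [0, 0, -2], "roll": 0}, {"fingers": 1, "translation": [0, 0, -4], "roll": 0}, {"fingers": 1, "translation": [0, 0, -7], "roll": 0}, {"fingers": 1, "translation": [0, 0, -10], "roll": 0}, {"fingers": 1, "translation": [0.5, 0.8, -12], "roll": 0}, {"fingers": 1, "translation": [1.5, 2.4, -12.5], "roll": 0}, {"fingers": 1, "translation": [3, 4.8, -12.5], "roll": 0}, {"fingers": 1, "translation": [4.5, 7.2, -12.5], "roll": 0}, {"fingers": 1, "translation": [6, 9.6, -12.5], "roll": 0}, {"fingers": 1, "translation": [7.5, 12, -12.5], "roll": 0}, {"fingers": 1, "translation": [9, 14.4, -12.5], "roll": 0}, {"fingers": 1, "translation": [10, 16, -12.5], "roll": 0}, {"fingers": 1, "translation": [10.5, 16.8, -12.5], "roll": 0}, {"fingers": 1, "translation": [10.5, 16.8, -12.5], "roll": 0}, {"fingers": 1, "translation": [10.5, 16.8, -12.5], "roll": 0}])

```text
clock: 24.52
eef_pos: [0.6566, 0.1871, 0.2059]
tool_rot: [1.0, -0.001, -0.001, -0.0]
ft_force: [-0.1, 0.2, -0.3]
grip_width: 0.0229
```

```bash
python3 - <<'E'
from h import *
w=bot.camera("wrist");im=w["pixels"];o=bot.get_obs();e=o["eef_pos"];print(e,o["ft_force"],o["grip_width"])
u,_,M,k=blob(im,"yellow",(280,280,360,375));b=cv2.boundingRect(k);print(b,"cap c",cast(w,(b[0]+b[2]/2,b[1]+b[3]),e[2]+.008,1)+[0,.0125,0])
u,_,M,k=blob(im,"cork",(270,150,375,265));p=cv2.approxPolyDP(cv2.convexHull(k),5,True);q=[cast(w,x[0],.005,1)[:2].round(4) for x in p];print(p[:,0].tolist(),q)
cv2.imwrite("pics/w11.png",im[:,:,::-1])
E
```

```text
[0.65628083 0.18788351 0.20607145] [-0.33403418 -0.53659874 -1.43215523] 0.02320807774184028
(289, 284, 61, 79) cap c [0.65629726 0.18619633 0.21407145]
[[359, 174], [360, 247], [288, 250], [284, 177]] [array([0.6916, 0.2219]), array([0.6942, 0.1534]), array([0.6267, 0.1505]), array([0.6246, 0.2192])]
```

View pics/w11.png

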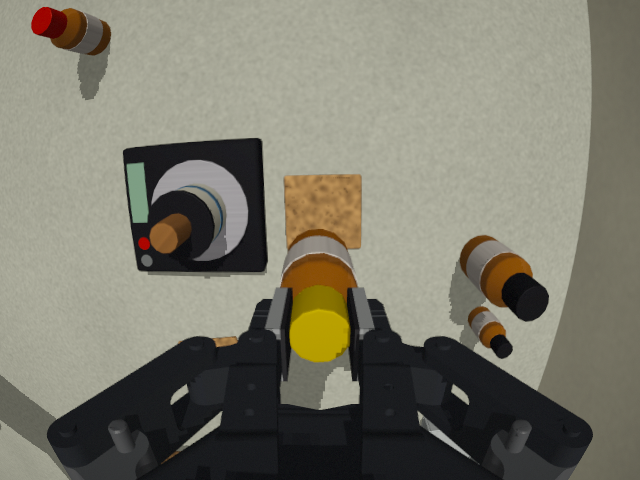

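The yellow bottle hangs over the rear pad, whose corners are roughly (284–360, 174–250). It needs 2–3 mm more in +x, then it can go down.

play_rows(motion=[{"fingers": 1, "translation": [0.3, 0, 2], "roll": 0}, {"fingers": 1, "translation": [0.3, 0, 4.5], "roll": 0}, {"fingers": 1, "translation": [0.3, 0, 7], "roll": 0}, {"fingers": 1, "translation": [0.3, 0, 9], "roll": 0}, {"fingers": 1, "translation": [0.3, 0, 10.3], "roll": 0}, {"fingers": 1, "translation": [0.3, 0, 11], "roll": 0}, {"fingers": 1, "translation": [0.3, 0, 11.3], "roll": 0}, {"fingers": 1, "translation": [0.3, 0, 11.5], "roll": 0}, {"fingers": 1, "translation": [0.3, 0, 11.6], "roll": 0}, {"fingers": 1, "translation": [0.3, 0, 11.7], "roll": 0}, {"fingers": 1, "translation": [0.3, 0, 11.7], "roll": 0}])

```text
clock: 25.48
eef_pos: [0.6604, 0.1872, 0.0903]
tool_rot: [1.0, -0.001, 0.001, -0.0]
ft_force: [-0.3, -0.2, -0.7]
grip_width: 0.023
```

play_rows(motion=[{"fingers": 1, "translation": [0, 0, 0.1], "roll": 0}, {"fingers": 1, "translation": [0, 0, 0.2], "roll": 0}, {"fingers": 1, "translation": [0, 0, 0.25], "roll": 0}, {"fingers": 1, "translation": [0, 0, 0.25], "roll": 0}])

```text
clock: 25.82
eef_pos: [0.6604, 0.187, 0.088]
tool_rot: [1.0, -0.001, 0.001, -0.0]
ft_force: [-1.0, -1.1, 5.4]
grip_width: 0.0229
```

play_rows(motion=[{"fingers": 0.6, "translation": [0, 0, 0], "roll": 0}, {"fingers": 0.3, "translation": [0, 0, 0], "roll": 0}, {"fingers": 0, "translation": [0, 0, 0], "roll": 0}, {"fingers": -0.2, "translation": [0, 0, 0], "roll": 0}, {"fingers": -0.3, "translation": [0, 0, -1], "roll": 0}, {"fingers": -0.3, "translation": [0, 0, -3], "roll": 0}, {"fingers": -0.3, "translation": [0, 0, -6], "roll": 0}, {"fingers": -0.3, "translation": [0, 0, -9], "roll": 0}, {"fingers": -0.4, "translation": [0, 0, -12], "roll": 0}, {"fingers": -0.4, "translation": [-3, -2, -12], "roll": 0}, {"fingers": -0.4, "translation": [-6, -4, -12], "roll": 0}, {"fingers": -0.4, "translation": [-9.3, -6, -12], "roll": 0}, {"fingers": -0.4, "translation": [-12.5, -8, -12], "roll": 0}, {"fingers": -0.4, "translation": [-15.5, -10, -12], "roll": 0}, {"fingers": -0.4, "translation": [-18.5, -12, -12], "roll": 0}, {"fingers": -0.4, "translation": [-21, -14, -12], "roll": 0}, {"fingers": -0.4, "translation": [-22.8, -15.1, -12], "roll": 0}, {"fingers": -0.4, "translation": [-22.8, -15.1, -12], "roll": 0}, {"fingers": -0.4, "translation": [-22.8, -15.1, -12], "roll": 0}])

```text
clock: 27.4
eef_pos: [0.4313, 0.339, 0.2076]
tool_rot: [1.0, 0.001, 0.0, -0.0]
ft_force: [0.5, -0.0, -0.3]
grip_width: 0.0599
```

```bash
python3 - <<'E'
from h import *
w=bot.camera("wrist");im=w["pixels"];e=bot.get_obs()["eef_pos"]
u,a,M,k=blob(im,"red",(220,100,440,290));b=cv2.boundingRect(k);print(u,a,b,e,"c.08",cast(w,u,.08,1))
d=(b[0]+b[2]/2,b[1]+b[3]-b[2]/2);p=cast(w,d,.09,1);print("disk",d,p,rel([*p[:2],.08]))
c=bot.camera("top");im=c["pixels"];u,a,M,k=blob(im,"yellow",(200,160,260,220));print("yellow placed",u,a,cast(c,u,.085))
E
```

```text
[320.79832347 190.05851414] 1014.0 (303, 171, 36, 38) [0.43219475 0.33849721 0.20749666] c.08 [0.4321603  0.37111987 0.08      ]
disk (321.0, 191.0) [0.43223968 0.37212616 0.09      ] [-1.000e-02 -3.360e+00  1.275e+01]
yellow placed [214.98823529 187.59411765] 85.0 [0.66138702 0.18624563 0.085     ]
```

Yellow is centred on its pad, at (0.661,0.186) against the pad's (0.659,0.186). Red measures (0.432,0.3715).

play_rows(motion=[{"fingers": -0.4, "translation": [0, -1.6, 0], "roll": 0}, {"fingers": -0.4, "translation": [0, -3.3, 0], "roll": 0}, {"fingers": -0.4, "translation": [0, -3.3, 3], "roll": 0}, {"fingers": -0.4, "translation": [0, -3.3, 6], "roll": 0}, {"fingers": -0.4, "translation": [0, -3.3, 9], "roll": 0}, {"fingers": -0.4, "translation": [0, -3.3, 11], "roll": 0}, {"fingers": -0.4, "translation": [0, -3.3, 12.2], "roll": 0}, {"fingers": -0.4, "translation": [0, -3.3, 12.7], "roll": 0}, {"fingers": -0.4, "translation": [0, -3.3, 12.7], "roll": 0}, {"fingers": -0.4, "translation": [0, -3.3, 12.7], "roll": 0}, {"fingers": 0, "translation": [0, -3.3, 12.7], "roll": 0}, {"fingers": 0.2, "translation": [0, -3.3, 12.7], "roll": 0}, {"fingers": 0.4, "translation": [0, -3.3, 12.7], "roll": 0}, {"fingers": 0.7, "translation": [0, -3.3, 12.7], "roll": 0}, {"fingers": 1, "translation": [0, -3.3, 12.7], "roll": 0}, {"fingers": 1, "translation": [0, -3.3, 12.7], "roll": 0}, {"fingers": 1, "translation": [0, -3.3, 12.7], "roll": 0}])

```text
clock: 28.92
eef_pos: [0.4327, 0.3719, 0.0812]
tool_rot: [1.0, -0.001, 0.001, -0.001]
ft_force: [-0.6, -1.3, 6.0]
grip_width: 0.0232
```

play_rows(motion=[{"fingers": 1, "translation": [0, 0, -0.5], "roll": 0}, {"fingers": 1, "translation": [0, 0, -2], "roll": 0}, {"fingers": 1, "translation": [0, 0, -5], "roll": 0}, {"fingers": 1, "translation": [0, 0, -8], "roll": 0}, {"fingers": 1, "translation": [0, 0, -11], "roll": 0}, {"fingers": 1, "translation": [0, 0, -14], "roll": 0}, {"fingers": 1, "translation": [0.3, 1, -15], "roll": 0}, {"fingers": 1, "translation": [0.9, 3, -15], "roll": 0}, {"fingers": 1, "translation": [1.7, 5.7, -15], "roll": 0}, {"fingers": 1, "translation": [2.6, 8.7, -15], "roll": 0}, {"fingers": 1, "translation": [3.5, 11.7, -15], "roll": 0}, {"fingers": 1, "translation": [4.4, 14.7, -15], "roll": 0}, {"fingers": 1, "translation": [5.3, 17.7, -15], "roll": 0}, {"fingers": 1, "translation": [6.2, 20.7, -15], "roll": 0}, {"fingers": 1, "translation": [7.1, 23.7, -15], "roll": 0}, {"fingers": 1, "translation": [8, 26.7, -15], "roll": 0}, {"fingers": 1, "translation": [8.9, 29.7, -15], "roll": 0}, {"fingers": 1, "translation": [9.7, 32.4, -15], "roll": 0}, {"fingers": 1, "translation": [10.3, 34.4, -15], "roll": 0}, {"fingers": 1, "translation": [10.6, 35.4, -15], "roll": 0}])

```text
clock: 30.58
eef_pos: [0.5374, 0.0139, 0.2287]
tool_rot: [1.0, -0.002, -0.001, 0.001]
ft_force: [0.1, 0.1, -0.4]
grip_width: 0.0232
```

play_rows(motion=[{"fingers": 1, "translation": [0, 0, 1], "roll": 0}, {"fingers": 1, "translation": [0, 0, 2.5], "roll": 0}, {"fingers": 1, "translation": [0, 0, 2.5], "roll": 0}])

```text
clock: 30.83
eef_pos: [0.5352, 0.0177, 0.201]
tool_rot: [1.0, -0.0, -0.003, -0.0]
ft_force: [-0.5, 0.7, -2.0]
grip_width: 0.0231
```

```bash
python3 - <<'E'
from h import *
w=bot.camera("wrist");im=w["pixels"];o=bot.get_obs();e=o["eef_pos"];print(e,o["ft_force"],o["grip_width"])
u,_,M,k=blob(im,"red",(280,280,360,375));b=cv2.boundingRect(k);print(b,"cap c",cast(w,(b[0]+b[2]/2,b[1]+b[3]),e[2]+.009,1)+[0,.0125,0])
u,_,M,k=blob(im,"cork",(255,140,385,265));p=cv2.approxPolyDP(cv2.convexHull(k),5,True);q=[cast(w,x[0],.005,1)[:2].round(4) for x in p];print(p[:,0].tolist(),q)
cv2.imwrite("pics/w12.png",im[:,:,::-1])
E
```

```text
[0.53555383 0.01795076 0.20229113] [ 0.54558948  1.01399169 -0.86773144] 0.023260980656113813
(289, 284, 61, 77) cap c [0.53491726 0.01933256 0.21129113]
[[357, 175], [366, 247], [290, 247], [281, 186]] [array([0.5667, 0.0522]), array([ 0.5767, -0.0143]), array([ 0.5065, -0.0144]), array([0.4996, 0.0424])]
```

View pics/w12.png

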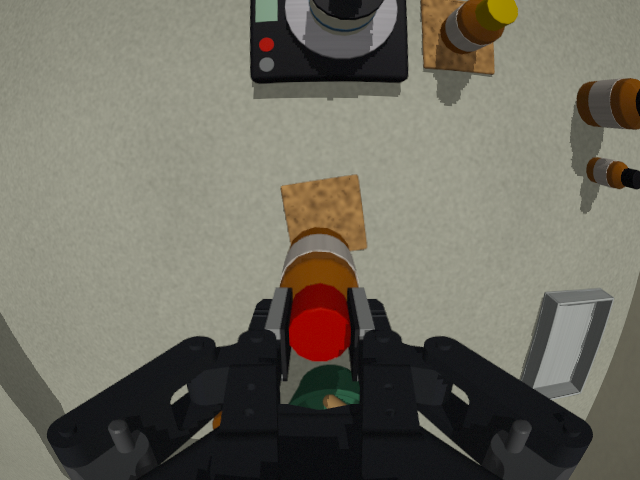

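The red bottle hangs over the middle pad, whose corners (281,186) and (366,248) put its centre at (0.538,0.0145). It needs +2.5 mm in x and −4 mm in y.

play_rows(motion=[{"fingers": 1, "translation": [0.25, 0.4, 2], "roll": 0}, {"fingers": 1, "translation": [0.25, 0.4, 4.5], "roll": 0}, {"fingers": 1, "translation": [0.25, 0.4, 7], "roll": 0}, {"fingers": 1, "translation": [0.25, 0.4, 9], "roll": 0}, {"fingers": 1, "translation": [0.25, 0.4, 10.3], "roll": 0}, {"fingers": 1, "translation": [0.25, 0.4, 10.8], "roll": 0}, {"fingers": 1, "translation": [0.25, 0.4, 11.1], "roll": 0}, {"fingers": 1, "translation": [0.25, 0.4, 11.2], "roll": 0}, {"fingers": 1, "translation": [0.25, 0.4, 11.3], "roll": 0}, {"fingers": 1, "translation": [0.25, 0.4, 11.3], "roll": 0}])

```text
clock: 31.72
eef_pos: [0.541, 0.0133, 0.0928]
tool_rot: [1.0, -0.0, 0.001, -0.0]
ft_force: [-0.4, -0.3, -1.8]
grip_width: 0.023
```

play_rows(motion=[{"fingers": 1, "translation": [-0.25, 0, 0.2], "roll": 0}, {"fingers": 1, "translation": [-0.25, 0, 0.4], "roll": 0}, {"fingers": 1, "translation": [-0.25, 0, 0.5], "roll": 0}, {"fingers": 1, "translation": [-0.25, 0, 0.6], "roll": 0}, {"fingers": 1, "translation": [-0.25, 0, 0.65], "roll": 0}, {"fingers": 1, "translation": [-0.25, 0, 0.65], "roll": 0}])

```text
clock: 32.22
eef_pos: [0.5377, 0.013, 0.0862]
tool_rot: [1.0, -0.001, 0.0, 0.0]
ft_force: [-2.3, 0.5, 4.5]
grip_width: 0.0228
```

Contact. Release, rise and retreat.

play_rows(motion=[{"fingers": 0.6, "translation": [0, 0, 0], "roll": 0}, {"fingers": 0.3, "translation": [0, 0, 0], "roll": 0}, {"fingers": 0, "translation": [0, 0, 0], "roll": 0}, {"fingers": -0.2, "translation": [0, 0, 0], "roll": 0}, {"fingers": -0.3, "translation": [0, 0, -1], "roll": 0}, {"fingers": -0.3, "translation": [0, 0, -3], "roll": 0}, {"fingers": -0.3, "translation": [0, 0, -6], "roll": 0}, {"fingers": -0.3, "translation": [0, 0, -9], "roll": 0}, {"fingers": -0.4, "translation": [0, 0, -12], "roll": 0}, {"fingers": -0.4, "translation": [-3, 0, -15], "roll": 0}, {"fingers": -0.4, "translation": [-7, 0, -16], "roll": 0}, {"fingers": -0.4, "translation": [-11, 0, -16], "roll": 0}, {"fingers": -0.4, "translation": [-15, 0, -16], "roll": 0}, {"fingers": -0.4, "translation": [-19, 0, -16], "roll": 0}, {"fingers": -0.4, "translation": [-22, 0, -16], "roll": 0}, {"fingers": -0.4, "translation": [-22, 0, -16], "roll": 0}, {"fingers": -0.4, "translation": [-22, 0, -16], "roll": 0}])

```text
clock: 33.63
eef_pos: [0.317, 0.0133, 0.2463]
tool_rot: [1.0, -0.001, 0.001, -0.0]
ft_force: [0.5, -0.1, -0.6]
grip_width: 0.0594
```

```bash
python3 - <<'E'
from h import *
c=bot.camera("top");im=c["pixels"]
for n,b in [("blue",(365,260,425,320)),("yellow",(200,160,260,220)),("red",(275,225,325,275))]:
    u,a,M,k=blob(im,n,b);print(n,u.round(1),a,cast(c,u,.085).round(4))
s=bot.camera("side")["pixels"]
a=cv2.resize(im[150:330,170:430],(450,312),interpolation=3);b=cv2.resize(s[160:350,200:430],(350,312),interpolation=3)
cv2.imwrite("pics/fin.png",np.hstack([a,b])[:,:,::-1])
E
```

```text
blue [397.7 299. ] 101.0 [ 0.4407 -0.1953  0.085 ]
yellow [215.  187.5] 86.0 [0.6616 0.1863 0.085 ]
red [296.4 248.1] 89.5 [0.5384 0.0117 0.085 ]
```

View pics/fin.png

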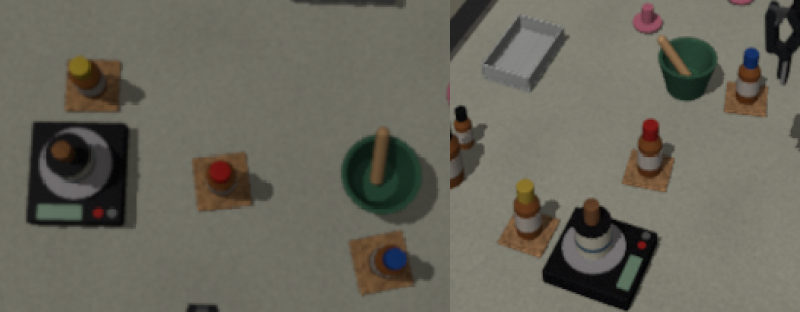

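All three bottles stand upright in the middle of their pads: top-camera cap positions are within about 3 mm of the pad centres. The jar is on the pan with its lid on, and the gripper touches nothing. Handing in.

```bash
python3 -c "
from workcell import bot
print(bot.job_done())"
```

```text
the job is handed in; nothing more can be done
None
```

The bench is laid out and handed in at about 34 s of the 128 s allowed. I worked in the order asked: jar onto the pan, black lid onto the jar, then the blue, yellow and red bottles onto their pads.

**Last checks:**
- **Bottles:** All three stand upright. In the last top-camera picture, each cap is within about 3 mm of its pad's centre.
- **Jar and lid:** The jar measured within 2 mm of the pan's centre before the lid went on. The lid touched down at the seated height and looks level in the top and side views.
- **Forces:** The readings at the end of each move never passed about 7 N. Every set-down was a slow lowering to contact, and nothing was dropped.

**Disagreements:** The side camera placed the pads about 5 mm off in y compared with the top camera. I went by the wrist and top cameras, which mostly agreed within 1–3 mm. The middle pad and the jar varied by 5–6 mm in y between views taken from farther away, so I measured both again from close up before placing the red bottle and the lid.

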